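# Set the dust separator's chip tray and draw its slide gate

### The arm

A 6-joint arm with a two-finger parallel gripper is mounted at the origin on the work surface. World frame = base frame: x ahead of the robot, y to its left, z up, the work surface at z = 0. Lengths are in m, angles in rad, forces in N, time in s.
With the tool pointing down it reaches from about 0.325 to 1 m from the base axis. Payload 5.1 kg.
Tool frame: the origin (TCP) lies midway between the tips of the shut fingers; the grasp point (between the pads) lies behind it (manip.pinch_z is the z of the grasp point in the tool frame, in m); z points along the fingers, y is the line along which they close (so a half turn about z gives the same grasp; the last joint's range is limited). The gripper opens to 85 mm and grips with 20 to 120 N. Pads are 22 mm wide; open, the fingers measure 114 mm over their backs; the gripper's body (76 mm by 85 mm) begins 54 mm behind the grasp point. The pads swing forward as they close: fully open they stand 13 mm farther back than shut.
Start: joints at [1.261, 0.124, 1.65, -0, 1.367, -0.083], TCP at [0.146, 0.633, 0.231] pointing down, gripper open.
Joint ranges: [-2.61, 2.61], [-1.02, 2.33], [0.03, 2.71], [-1.35, 4.49], [0.32, 2.68], [-2.91, 2.91]. Speed limits (rad/s): [2.57, 2.57, 3.14, 3.14, 3.14, 3.14].

### API

Orientations are given as a 3x3 rotation matrix whose columns are the frame's x, y, z axes.
In Python, from bench import manip, read_camera, finish_job, look_for gives the robot as it stands.
- The arm moves only by the tool play_rows, never from a script. Its argument "rows" is a list of rows, each a list of 4 numbers: the shift along the world's x, y, z in mm, then the turn about the world's z in degrees. A call has 1 to 10 rows; each row is the pose to reach, as a shift and turn from the pose commanded when the call began; what a row does not reach only later rows make up. A row lasts 1/10 s, in which the tool goes at most 50 mm and 8.59 degrees, less where a joint would pass 70% of its speed; a pose out of reach is approached as far as the arm can. A call with a gripper value outside its range is refused whole. "jaw" is the opening, from 0 (shut) to 1 (fully open), set as the call begins (left out, the last holds). The fingers move at their own pace and stop on an object; the grip force is fixed at half the most. Time passes only in rows, so rows that repeat a pose let the fingers close. It gives the time, the measured TCP pose, the force, the opening and the grip force at its end, in the units of the state.
- manip.get_state(): the state, without advancing time (a new reading comes with each control period).
- read_camera(name): name is "scene" or "top"; returns a dict with "image" (384x512x3 uint8, red, green, blue), "depth" (384x512 float32, m along the optical axis (not along the pixel's ray), 0 where there is no reading), "mtx" (3x3 intrinsics, pixels), "origin" and "rotation" of the camera in the world. Camera axes: x right, y down, z forward; pixel columns grow to the right and rows downward; lengths in m; the calibration is good to about 2 mm. A picture is of the moment at which its call begins.
- finish_job(): hands the job in; it is judged then, once.
Trained networks look in the newest picture that a camera, given by its name, has taken for a name from the list of things; names that differ only in an ending like _2 or _b are one class to them, and where a whole thing is asked for, a point or a joint stands for the part that bears it (a point fixed in the world has none). Each returns a list of dicts, best first, with "p" (0 to 1); they miss things now and then, are a little off and sometimes report something else, mostly with a low value. They report only what shows in the picture. A call takes as long as a camera call.
- look_for(camera, label): "at" ([x, y, z] in m, in world coordinates, good to about 4 mm: the middle of the surface that is visible of it).
The state is a dict: "t": time; "q": joint angles; "joint_vel": joint speeds; "joint_efforts": joint torques, N m; "eef_pos": TCP position; "eef_rot": TCP orientation; "ft_force": force on the tool from outside, world axes, zero at the start; "moment": the same for the moment, N m; "opening": finger opening in m; "finger_force": force on a finger pad.
Only numpy, scipy, OpenCV 4.12 (cv2) and the standard library are available. Lean on these libraries where they do the work, as an engineer would, in place of code of your own. Each camera call takes 0.05 s, during which the arm holds its last target. There are 200 camera calls.

### The job

The small dust separator on the bench is switched off and wants emptying: push the blue chip tray fully home under the chute, up against the stop bar at the back of the stand, and only then draw the slide gate under the cone out by its red handle until it hits its end stop. Leave the tray home and the gate fully open, and do not shift the other things lying on the bench.

Things in the scene. Friction and masses are not known exactly. Their poses are not given: they have to be found in the camera images.
- separator: Green steel dust cyclone on a dark steel stand, fixed to the bench and turned by some yaw. Origin on the bench under its vertical axis. Its own -y is the way the gate is drawn and the way the tray is pushed in. Stand: top plate 220 (x) by 170 mm (y), 122-126 mm high, on four legs at x = +-98, y = +-78 mm, their inner faces 176 mm apart; the tray enters between them from the +y side.
- cyclone_top (a point): Middle of the cyclone's lid, 334 mm above the bench; the lid is 164 mm across. Cone below it: 84 mm across at 133 mm height, widening to 150 mm at 245 mm, then a straight barrel. Pipes (highest 390 mm, over the axis) leave to the separator's +x, with grey hoses running off the far edge of the bench; nothing of them lies on its -x side (towards the robot).
- chute (a point): Centre of the chute's square outlet (70 mm) under the cone and gate, 88 mm above the bench, on the cyclone's axis. The tray passes beneath it.
- tray_stop (a point): Middle of the face of the stop bar between the stand's two -y legs, against which the tray's back end is home: in the separator's frame x = 0, y = -77 mm; the bar is 20 to 50 mm above the bench, 190 mm long, fixed.
- gate (a joint): How far the slide gate is drawn out, in m: 0 shut, 0.080 at its end stop (rigid: two lugs on the blade meet the yellow bar across the channels). Drawn along the separator's own -y. It stays where it is left and resists with about 5 N of friction plus a drag of 15 N per m/s. At the start it is shut or up to 10 mm open.
- gate_bar (a point): Middle of the red grip on the gate's handle (moves with the gate). The handle is a D-loop of steel rod lying flat on the end of the blade: its red outer bar, 16 mm thick and 86 mm long, lies level along the separator's x, 112 mm above the bench, 200 mm from the cyclone's axis when shut. Nothing above it, nor below it down to the bench.
- gate_opening (a point): Centre of the space inside the D-loop (moves with the gate), 34 mm from gate_bar towards the cyclone, 112 mm high. The space is 100 mm wide (x) and 52 mm deep (y), open above and below: closed fingertips fit down into it to draw the bar outward. Beyond it towards the cyclone, the fixed yellow stop bar, top at 130 mm, lies at y = -134 to -122 mm of the separator.
- tray_mid (a point): Centre of the loose blue chip tray, half-way up. Open-topped, 140 (own x) by 200 mm (own y), 70 mm high, 4 mm walls, 0.45 to 0.9 kg, standing on the bench. Home: x = 0, y = +23 mm, z = 35 mm in the separator's frame, parallel to it. At the start it is 85 to 120 mm out towards +y, a little askew, its back end already between the +y legs.
- tray_handle (a point): Middle of the black bow handle on the tray's front (its own +y end): a level bar along the tray's x, 10 mm thick, 90 mm long, 40 mm above the bench, 130 mm from the tray's centre; the gap to the front wall is 25 mm. It can be pushed from outside or pinched from above.
- hammer: Hammer with wooden handle, 280 mm long, lying on the right of the bench; origin under its middle. Leave alone.
- screwdriver: Screwdriver with orange handle, 200 mm long and about 30 mm high, lying front right, near the way the gate is drawn. Leave alone.
- tape: Yellow tape measure, 72 x 36 x 66 mm, standing front right. Leave alone.
- glue: Glue bottle, 64 mm wide, 190 mm high, standing behind the separator on the right. Leave alone.
- offcut: Pale wood offcut, 160 x 70 x 35 mm, lying on the left. Leave alone.
- push_stick: Red push stick, about 300 mm long, 18 mm thick, lying on the left. Leave alone.
- can: Open metal can, 74 mm wide, 100 mm high, standing front left. Leave alone.

How it is judged:
By the outcome, as a careful person would: the job done as asked, in the order asked, and still so for the second after the job is handed in, with the robot touching nothing.
It also fails if it takes over 51 s, if anything falls off the work surface, if the arm or the gripper's body presses on something with over 40 N, if the wrist force passes 120 N, or if a joint passes its speed limit or range.

## Working session

There is one attempt and no reset: what is moved stays moved. The work goes in short steps, Python scripts to look and compute and a tool call to move; the robot and the scene stay as the last step left them, time stands still between calls to the robot, and variables do not carry over. Pictures are saved under pics/ and viewed, at most 10 in all, crops included, and the job is handed in when it is done.

Besides the shell and the picture viewer there is one more tool, called as a command line: name --pt "numbers of a row" for each row, then --argument value for the rest. play_rows: Moves the arm, as the interface text tells. Its arguments: {"type":"object","properties":{"rows":{"type":"array","items":{"type":"array","items":{"type":"number"}}},"jaw":{"type":"number"}},"required":["rows"]}

```bash
mkdir -p pics; cat > h.py <<'E'
import numpy as np, cv2
from bench import manip, read_camera, finish_job, look_for
def snap(cam,fn):
    d=read_camera(cam); cv2.imwrite('pics/'+fn,cv2.cvtColor(d['image'],cv2.COLOR_RGB2BGR)); return d
def cloud(d):
    z=d['depth']; v,u=np.indices(z.shape); K=np.array(d['mtx'])
    p=np.stack([(u-K[0,2])/K[0,0]*z,(v-K[1,2])/K[1,1]*z,z],-1)
    return p@np.array(d['rotation']).T+np.array(d['origin'])
E
python3 - <<'E'
from h import *
for c in('scene','top'):
    d=snap(c,c+'1.png'); print(c,np.round(d['origin'],3))
    for n in ['separator','cyclone_top','gate_bar','gate_opening','tray_mid','tray_handle','chute','hammer','screwdriver','tape','can','offcut','push_stick','glue']:
        print(n,[(np.round(r['at'],3).tolist(),round(r['p'],2)) for r in look_for(c,n)[:2]])
print(manip.pinch_z, manip.get_state())
E
```

```text
scene [1.173 0.116 1.275]
separator [([0.716, -0.023, 0.176], 0.98)]
cyclone_top [([0.716, -0.016, 0.179], 0.86)]
gate_bar [([0.538, 0.12, 0.006], 0.56)]
gate_opening [([0.564, -0.178, 0.117], 0.83), ([0.298, 0.29, 0.071], 0.41)]
tray_mid [([0.535, 0.117, 0.008], 0.73), ([0.562, -0.177, 0.116], 0.73)]
tray_handle [([0.539, 0.12, 0.008], 0.71)]
chute [([0.718, -0.021, 0.179], 0.73)]
hammer [([0.562, -0.513, 0.026], 0.87)]
screwdriver [([0.286, -0.282, 0.022], 0.45)]
tape [([0.565, -0.18, 0.117], 0.74), ([0.344, -0.459, 0.053], 0.61)]
can [([0.296, 0.288, 0.069], 0.86), ([0.623, 0.498, 0.019], 0.41)]
offcut [([0.329, 0.483, 0.036], 0.82), ([0.556, -0.511, 0.024], 0.16)]
push_stick [([0.625, 0.499, 0.018], 0.59), ([0.566, -0.176, 0.115], 0.38)]
glue [([0.763, -0.229, 0.122], 0.63), ([0.716, -0.019, 0.18], 0.32)]
top [0.265 0.013 1.239]
separator [([0.56, -0.032, 0.305], 0.59)]
cyclone_top [([0.562, -0.034, 0.308], 0.57)]
gate_bar [([0.556, -0.182, 0.118], 0.93)]
gate_opening [([0.558, -0.183, 0.115], 0.67)]
tray_mid [([0.556, 0.122, 0.007], 0.83)]
tray_handle [([0.558, 0.124, 0.004], 0.
[... 578 characters left out ...]
    1.36745603e+00, -8.25646943e-02]), 'joint_vel': array([-0.00036134, -0.0013193 ,  0.00086063, -0.00101276,  0.0002769 ,
       -0.00165825]), 'joint_efforts': array([ 5.37333308e-04, -4.23580527e+01, -3.65746737e+01,  1.07179471e-06,
        5.50342338e-04, -2.90596415e-05]), 'eef_pos': array([0.14618919, 0.6333375 , 0.23132258]), 'eef_rot': array([[-9.74383373e-01,  2.24893403e-01,  2.36540374e-05],
       [ 2.24893403e-01,  9.74383372e-01,  2.95586155e-05],
       [-1.64005631e-05,  3.41210605e-05, -9.99999999e-01]]), 'ft_force': array([-0.07014038,  1.14815738, -0.87845684]), 'moment': array([ 0.00755813, -0.04154804, -0.00708314]), 'finger_force': 0.0, 'opening': 0.08516971632356764}
```

View pics/scene1.png

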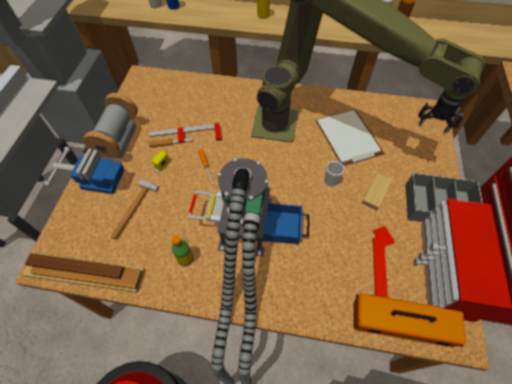

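View pics/top1.png

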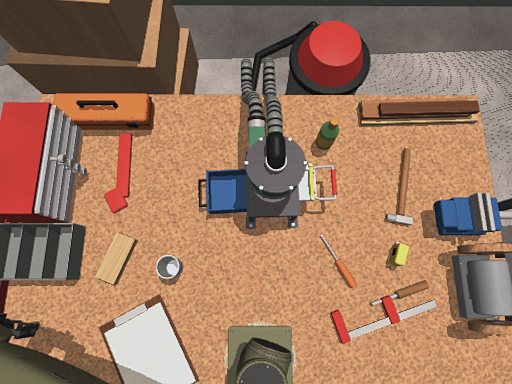

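The scene view shows the separator mid-bench with its lid at about (243,178), the tray at (283,222) and the red bar at (193,205). In the top view the lid is at (275,163), the tray handle at (203,195) and the red bar at (333,182), so the separator's -y is close to world -y. Next I'll measure with the depth clouds.

```bash
cat > m.py <<'E'
from h import *
from scipy.optimize import least_squares
def rect(P): 
    r=cv2.minAreaRect((P[:,:2]*1000).astype(np.float32)); return np.round(cv2.boxPoints(r)).tolist(),np.round(r[1]),round(r[2],1)
for c in('scene','top'):
    d=read_camera(c);W=cloud(d);I=d['image'].astype(int);R,G,B=I[...,0],I[...,1],I[...,2]
    x,y,z=W[...,0],W[...,1],W[...,2]; ok=d['depth']>0
    box=ok&(x>.35)&(x<.8)&(y>-.4)&(y<.3)
    L=W[box&(abs(z-.334)<.006)&(abs(x-.56)<.12)&(abs(y+.03)<.12)]
    hull=cv2.convexHull((L[:,:2]*1000).astype(np.float32)); print(c,'lid',len(L),cv2.minEnclosingCircle(hull))
    M=box&(R>150)&(G<80)&(B<80)&(abs(z-.115)<.02)&(y<-.15); P=W[M]
    print('bar',len(P),P.mean(0).round(4) if len(P) else 0, rect(P) if len(P)>5 else 0)
    M=box&(B>R+30)&(B>G+15)&(z<.09)&(y>0); P=W[M]; print('tray blue',len(P)); T=P[abs(P[:,2]-.07)<.006]; print(' rim',len(T),rect(T) if len(T)>5 else 0, rect(P))
    M=box&(R<70)&(G<70)&(B<70)&(abs(z-.042)<.012)&(y>.14)&(x>.4)&(x<.7); P=W[M]; print('handle',len(P),P.mean(0).round(4) if len(P) else 0, rect(P) if len(P)>5 else 0)
    M=box&(abs(z-.126)<.004)&(abs(y+.03)<.13)&(R<110); P=W[M]; print('plate',len(P),rect(P) if len(P)>5 else 0)
    M=box&(R>150)&(G>150)&(B<90)&(y<-.05); P=W[M]; print('yellow',len(P),P.mean(0).round(4) if len(P) else 0,rect(P) if len(P)>5 else 0)
d=read_camera('top'); cv2.imwrite('pics/crop.png',cv2.resize(cv2.cvtColor(d['image'][120:245,185:355],cv2.COLOR_RGB2BGR),None,fx=4.5,fy=4.5,interpolation=2))
E
python3 m.py
```

```text
scene lid 1190 ((555.9769287109375, -39.647796630859375), 85.36944580078125)
bar 58 [ 0.5645 -0.2408  0.1169] ([[523.0, -237.0], [523.0, -250.0], [602.0, -246.0], [602.0, -234.0]], array([79., 13.]), 2.5)
tray blue 1267
 rim 92 ([[482.0, 174.0], [618.0, 47.0], [684.0, 118.0], [548.0, 245.0]], array([ 97., 186.]), 46.9) ([[471.0, 181.0], [483.0, 35.0], [625.0, 45.0], [614.0, 191.0]], array([143., 146.]), 4.4)
handle 57 [0.5551 0.1687 0.0427] ([[476.0, 141.0], [616.0, 140.0], [616.0, 211.0], [476.0, 211.0]], array([ 71., 140.]), 89.9)
plate 440 ([[446.0, 44.0], [450.0, -126.0], [668.0, -120.0], [664.0, 49.0]], array([218., 169.]), 1.4)
yellow 58 [ 0.5574 -0.1673  0.1266] ([[436.0, -185.0], [441.0, -207.0], [607.0, -167.0], [602.0, -146.0]], array([171.,  23.]), 13.2)
top lid 2116 ((555.8431396484375, -42.02888107299805), 84.16439056396484)
bar 74 [ 0.5582 -0.2439  0.1186] ([[519.0, -240.0], [519.0, -252.0], [601.0, -249.0], [601.0, -237.0]], array([82., 12.]), 2.1)
tray blue 1469
 rim 190 ([[469.0, 177.0], [475.0, 42.0], [620.0, 49.0], [613.0, 184.0]], array([144., 135.]), 2.8) ([[468.0, 184.0], [479.0, 38.0], [622.0, 49.0], [611.0, 194.0]], array([144., 145.]), 4.2)
handle 129 [0.5446 0.1863 0.0432] ([[473.0, 141.0], [613.0, 140.0], [613.0, 210.0], [473.0, 211.0]], array([ 70., 140.]), 89.7)
plate 778 ([[444.0, 40.0], [448.0, -129.0], [669.0, -123.0], [664.0, 46.0]], array([221., 169.]), 1.6)
yellow 38 [ 0.6484 -0.203   0.1582] ([[511.0, -171.0], [746.0, -255.0], [759.0, -218.0], [524.0, -134.0]], array([ 39., 249.]), 70.3)
```

View pics/crop.png

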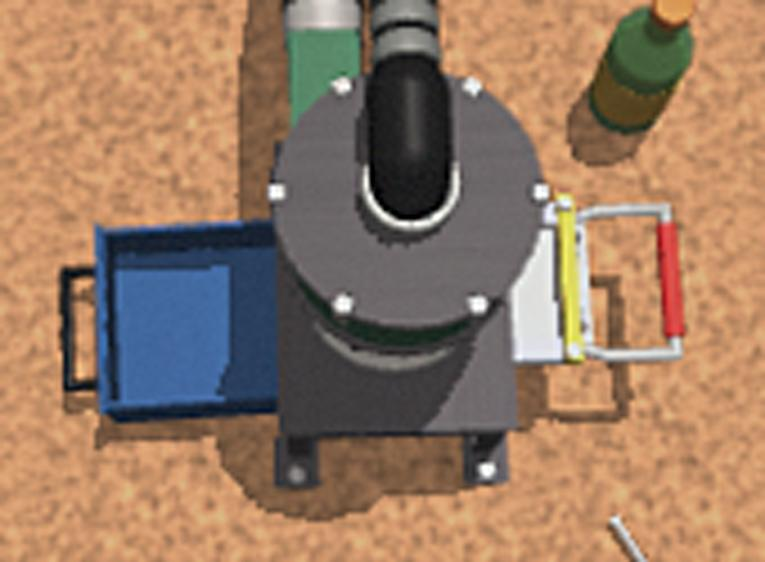

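The crop shows the tray slightly askew, with its bow handle at left (65,330), and the red bar at right (670,280), clear of other objects. The separator is at about (557,-40) mm with yaw about 1.7°, and the tray yaw is about 4.2°. I'll move above the tray handle and refine its position.

play_rows --pt "40 -42 0 3" --pt "80 -84 0 6" --pt "120 -126 0 9" --pt "160 -168 0 12" --pt "200 -210 0 15" --pt "240 -252 0 17" --pt "280 -294 0 17" --pt "320 -336 0 17" --pt "356 -378 0 17" --pt "392 -418 0 17" --jaw 0.3

```text
t: 2.65
eef_pos: [0.4903, 0.2679, 0.2317]
eef_rot: [[-0.998, -0.07, 0.001], [-0.07, 0.998, 0.0], [-0.001, 0.0, -1.0]]
ft_force: [0.7, 0.7, 0.3]
opening: 0.0256
finger_force: 0.0
```

```bash
cat > m2.py <<'E'
from h import *
for c in('scene','top'):
    d=read_camera(c);W=cloud(d);I=d['image'].astype(int)
    x,y,z=W[...,0],W[...,1],W[...,2]
    M=(d['depth']>0)&(I.max(-1)<90)&(z>.025)&(z<.06)&(y>.195)&(y<.24)&(x>.45)&(x<.63); P=W[M]
    print(c,len(P)); 
    for a in range(470,620,20):
        Q=P[(abs(P[:,0]-a/1000)<.01)]
        if len(Q): print(a,np.round(np.percentile(Q[:,1],[5,50,95]),3),Q[:,2].mean().round(3))
s=manip.get_state(); print(s['t'],s['eef_pos'],s['eef_rot'],s['opening'],s['ft_force'])
E
python3 m2.py; python3 - <<'E'
from h import *
d=read_camera('top'); cv2.imwrite('pics/crop2.png',cv2.resize(cv2.cvtColor(d['image'][120:245,165:305],cv2.COLOR_RGB2BGR),None,fx=4.5,fy=4.5,interpolation=2))
E
```

```text
scene 40
490 [0.203 0.203 0.203] 0.04
510 [0.2   0.204 0.208] 0.045
530 [0.208 0.21  0.211] 0.044
550 [0.208 0.211 0.212] 0.043
570 [0.21  0.213 0.214] 0.045
590 [0.198 0.208 0.215] 0.042
top 64
490 [0.196 0.204 0.208] 0.042
510 [0.203 0.206 0.207] 0.046
530 [0.204 0.206 0.208] 0.045
550 [0.205 0.207 0.209] 0.045
570 [0.206 0.209 0.21 ] 0.043
590 [0.198 0.204 0.21 ] 0.043
2.75 [0.49234919 0.26548842 0.23151538] [[-0.99801082 -0.06302741  0.00139471]
 [-0.06302905  0.99801101 -0.00116426]
 [-0.00131855 -0.00124985 -0.99999835]] 0.02555307118406055 [-0.76179077  0.83745215  0.29773519]
```

View pics/crop2.png

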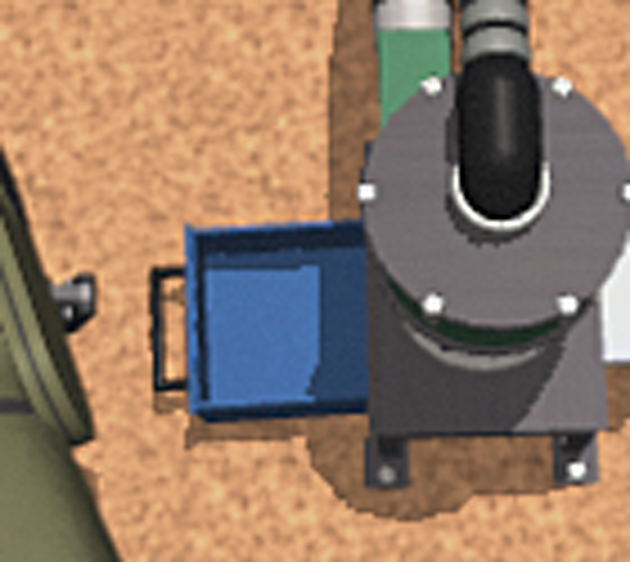

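The gripper at (75,300) still lags outside the handle bar at (160,330). The tray and separator are undisturbed. The handle bar is at about (542,208) mm.

play_rows --pt "20 -23 0 0" --pt "40 -45 0 0" --pt "50 -57 -20 0" --pt "50 -57 -60 0" --pt "50 -57 -100 0" --pt "50 -57 -130 0" --pt "50 -57 -130 0" --jaw 0.24

```text
t: 3.5
eef_pos: [0.5346, 0.2127, 0.0957]
eef_rot: [[-0.997, -0.071, -0.01], [-0.071, 0.997, -0.003], [0.011, -0.002, -1.0]]
ft_force: [-0.5, -0.1, -0.8]
opening: 0.0203
finger_force: 0.0
```

```bash
python3 - <<'E'
from h import *
s=manip.get_state(); print(s['t'],s['eef_pos'],s['eef_rot'],s['opening'],s['ft_force'])
o=[]
for c,(a,b,e,f) in (('top',(120,245,165,305)),('scene',(180,260,230,340))):
    o.append(cv2.resize(cv2.cvtColor(read_camera(c)['image'][a:b,e:f],cv2.COLOR_RGB2BGR),(400,400),interpolation=2))
cv2.imwrite('pics/c3.png',np.hstack(o))
E
```

```text
3.5 [0.53457005 0.21265411 0.09573869] [[-0.99739329 -0.07140501 -0.01039003]
 [-0.0713808   0.99744553 -0.00268276]
 [ 0.01055506 -0.00193412 -0.99994242]] 0.020308059926059937 [-0.52006894 -0.0667668  -0.84342732]
```

View pics/c3.png

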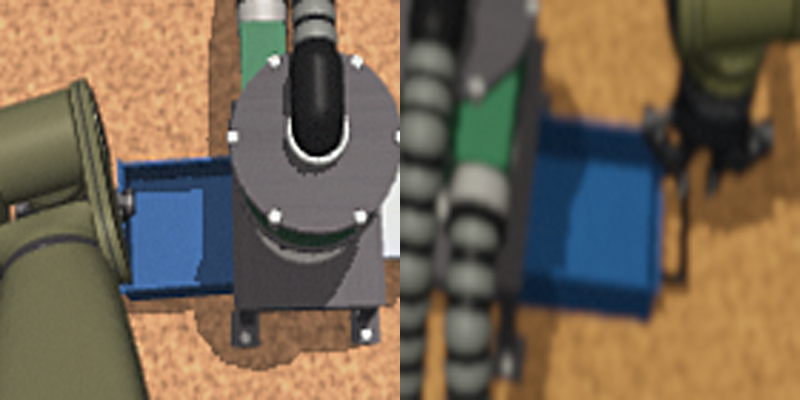

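The fingers straddle the handle bar, seen at right (690,160). I'll go down gently, stopping before full depth.

play_rows --pt "3 -1 -15 0" --pt "6 -2 -30 0" --pt "6 -2 -45 0" --pt "6 -2 -58 0" --pt "6 -2 -66 0" --pt "6 -2 -66 0"

```text
t: 4.2
eef_pos: [0.5438, 0.2101, 0.0331]
eef_rot: [[-0.998, -0.07, -0.004], [-0.07, 0.998, -0.001], [0.004, -0.001, -1.0]]
ft_force: [-0.7, 0.2, -0.4]
opening: 0.0206
finger_force: 0.0
```

```bash
python3 - <<'E'
from h import *
o=[]
for c,(a,b,e,f) in (('top',(120,245,165,305)),('scene',(180,260,230,340))):
    o.append(cv2.resize(cv2.cvtColor(read_camera(c)['image'][a:b,e:f],cv2.COLOR_RGB2BGR),(400,400),interpolation=2))
cv2.imwrite('pics/c4.png',np.hstack(o))
s=manip.get_state(); print(s['t'],s['eef_pos'],s['opening'],s['ft_force'])
E
```

```text
4.3 [0.54519467 0.21053668 0.0351765 ] 0.02058447509688572 [ 0.00965953  0.09059381 -0.38172159]
```

View pics/c4.png

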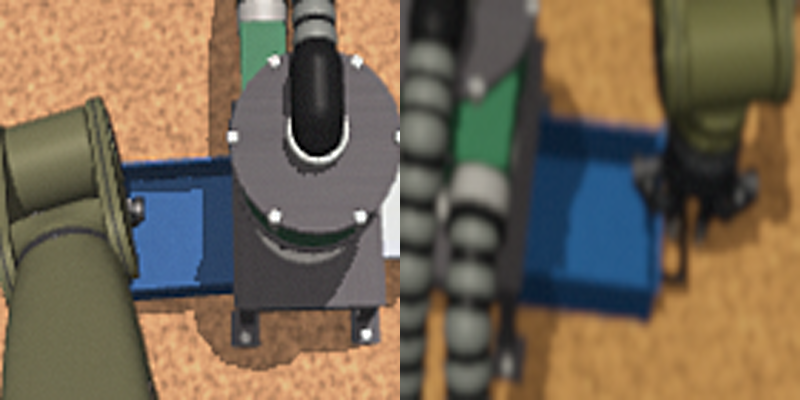

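The fingers sit on both sides of the bar at (690,215) with no contact force. I'll go down a little more and close.

play_rows --pt "0 0 -5 0" --pt "0 0 -9 0" --pt "0 0 -9 0"

```text
t: 4.6
eef_pos: [0.5463, 0.2109, 0.0282]
eef_rot: [[-0.998, -0.07, 0.002], [-0.07, 0.998, 0.0], [-0.002, 0.0, -1.0]]
ft_force: [-2.5, -0.9, 7.1]
opening: 0.0202
finger_force: 2.8
```

play_rows --pt "0 0 0 0" --pt "0 0 0 0" --pt "0 0 0 0" --pt "0 0 0 0" --pt "0 0 0 0" --jaw 0

```text
t: 5.1
eef_pos: [0.5462, 0.2106, 0.0277]
eef_rot: [[-0.998, -0.07, 0.002], [-0.07, 0.998, 0.0], [-0.002, -0.0, -1.0]]
ft_force: [-1.2, -1.6, 5.8]
opening: 0.0073
finger_force: 58.6
```

play_rows --pt "0 -6 0 0" --pt "1 -14 0 0" --pt "2 -22 0 0" --pt "2 -31 0 -1" --pt "3 -40 0 -1" --pt "4 -49 0 -1" --pt "5 -58 0 -2" --pt "5 -66 0 -2" --pt "6 -73 0 -2" --pt "6 -78 0 -2"

```text
t: 6.1
eef_pos: [0.5525, 0.1336, 0.0277]
eef_rot: [[-0.999, -0.034, 0.003], [-0.034, 0.999, 0.003], [-0.003, 0.003, -1.0]]
ft_force: [0.8, 6.4, 4.8]
opening: 0.0074
finger_force: 58.9
```

play_rows --pt "0 -2 0 0" --pt "0 -5 0 0" --pt "0 -7 0 0" --pt "0 -9 0 0" --pt "0 -10 0 0" --pt "0 -10 0 0"

```text
t: 6.7
eef_pos: [0.5524, 0.1238, 0.0277]
eef_rot: [[-0.999, -0.034, 0.003], [-0.034, 0.999, 0.003], [-0.003, 0.003, -1.0]]
ft_force: [0.7, 4.3, 5.8]
opening: 0.0077
finger_force: 59.0
```

play_rows --pt "0 -2 0 0" --pt "0 -3 0 0" --pt "0 -5 0 0" --pt "0 -6 0 0" --pt "0 -7 0 0" --pt "0 -8 0 0"

```text
t: 7.3
eef_pos: [0.5524, 0.116, 0.0277]
eef_rot: [[-0.999, -0.034, 0.003], [-0.034, 0.999, 0.003], [-0.003, 0.003, -1.0]]
ft_force: [1.5, 6.3, 5.2]
opening: 0.0072
finger_force: 59.0
```

play_rows --pt "0 -1 0 0" --pt "0 -2 0 0" --pt "0 -3 0 0" --pt "0 -3 0 0"

```text
t: 7.7
eef_pos: [0.5525, 0.114, 0.0278]
eef_rot: [[-0.999, -0.034, 0.004], [-0.034, 0.999, 0.005], [-0.004, 0.005, -1.0]]
ft_force: [0.5, 9.2, 5.2]
opening: 0.0077
finger_force: 59.0
```

play_rows --pt "0 -1 0 0" --pt "0 -2 0 0" --pt "0 -3 0 0" --pt "0 -3 0 0" --pt "0 -3 0 0"

```text
t: 8.2
eef_pos: [0.5534, 0.1136, 0.0278]
eef_rot: [[-0.999, -0.033, 0.006], [-0.033, 0.999, 0.01], [-0.007, 0.01, -1.0]]
ft_force: [4.6, 20.4, 0.1]
opening: 0.0074
finger_force: 58.7
```

The tray is hard against the stop (20 N with no movement). I'll relax, release and lift.

play_rows --pt "0 1 0 0" --pt "0 2 0 0" --pt "0 2 0 0"

```text
t: 8.5
eef_pos: [0.5534, 0.1137, 0.0277]
eef_rot: [[-0.999, -0.034, 0.006], [-0.034, 0.999, 0.006], [-0.006, 0.006, -1.0]]
ft_force: [3.6, 12.7, 1.6]
opening: 0.0076
finger_force: 59.0
```

play_rows --pt "0 0 0 0" --pt "0 0 0 0" --pt "0 0 0 0" --pt "0 0 0 0" --jaw 0.22

```text
t: 8.9
eef_pos: [0.553, 0.1141, 0.0283]
eef_rot: [[-0.999, -0.034, 0.005], [-0.034, 0.999, 0.006], [-0.005, 0.006, -1.0]]
ft_force: [0.8, 14.3, 6.3]
opening: 0.0186
finger_force: 6.3
```

play_rows --pt "0 0 5 0" --pt "0 0 15 0" --pt "0 0 30 0" --pt "0 0 60 0" --pt "0 5 95 0" --pt "0 15 135 0" --pt "0 30 175 0" --pt "-30 40 200 0" --pt "-60 50 210 0" --pt "-60 50 210 0"

```text
t: 9.9
eef_pos: [0.4902, 0.1613, 0.24]
eef_rot: [[-0.999, -0.036, 0.005], [-0.036, 0.999, 0.001], [-0.005, 0.001, -1.0]]
ft_force: [-0.7, -0.0, -0.3]
opening: 0.0186
finger_force: 0.0
```

```bash
python3 m.py; python3 -c "
from h import *
s=manip.get_state();print(s['t'],s['q'],s['eef_pos'])"
```

```text
scene lid 1187 ((556.3618774414062, -36.16463088989258), 84.89170837402344)
bar 57 [ 0.5642 -0.2408  0.1173] ([[526.0, -236.0], [526.0, -248.0], [605.0, -247.0], [605.0, -235.0]], array([79., 12.]), 0.9)
tray blue 372
 rim 62 ([[483.0, 78.0], [620.0, 48.0], [629.0, 85.0], [491.0, 115.0]], array([ 38., 141.]), 77.5) ([[480.0, 84.0], [482.0, 38.0], [622.0, 43.0], [620.0, 89.0]], array([140.,  46.]), 2.1)
handle 0 0 0
plate 440 ([[448.0, 45.0], [451.0, -124.0], [668.0, -120.0], [665.0, 49.0]], array([217., 169.]), 0.9)
yellow 59 [ 0.5619 -0.1674  0.1207] ([[428.0, -187.0], [446.0, -260.0], [806.0, -172.0], [788.0, -99.0]], array([371.,  75.]), 13.8)
top lid 2110 ((555.9337158203125, -41.98448181152344), 83.69931030273438)
bar 63 [ 0.5564 -0.2434  0.1182] ([[519.0, -239.0], [519.0, -251.0], [601.0, -249.0], [601.0, -238.0]], array([82., 12.]), 0.9)
tray blue 417
 rim 105 ([[477.0, 81.0], [478.0, 44.0], [622.0, 48.0], [621.0, 84.0]], array([144.,  37.]), 1.4) ([[477.0, 81.0], [479.0, 41.0], [623.0, 50.0], [620.0, 90.0]], array([144.,  40.]), 3.7)
handle 0 0 0
plate 749 ([[444.0, 40.0], [448.0, -125.0], [669.0, -120.0], [665.0, 46.0]], array([221., 165.]), 1.5)
yellow 34 [ 0.655  -0.2027  0.1585] ([[512.0, -171.0], [751.0, -256.0], [764.0, -219.0], [525.0, -134.0]], array([ 39., 253.]), 70.5)
10.05 [ 2.11388437e-01 -1.79071467e-01  1.93805092e+00 -3.81305847e-04
  1.38205364e+00 -1.39403730e+00] [0.49125459 0.16013522 0.23651918]
```

View pics/crop.png

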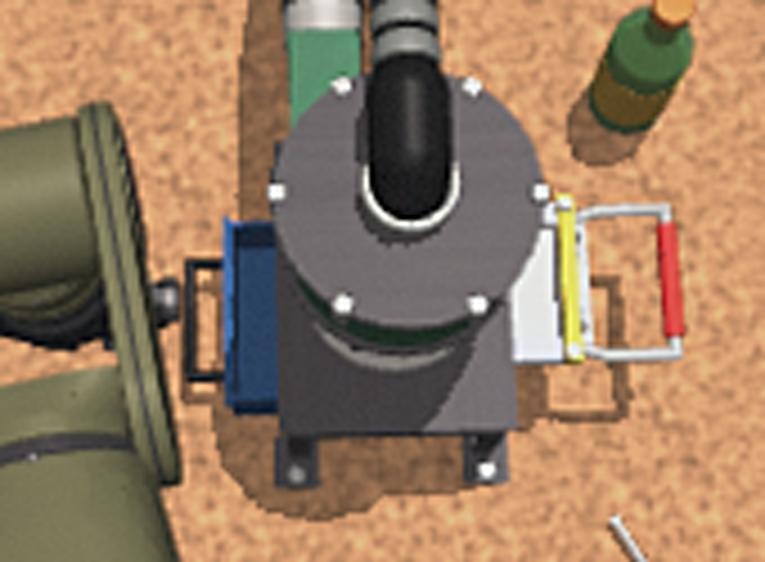

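The tray's front edge now sits at x≈230 px (y≈+84 mm), parallel to the stand, so it is home. The gate is unchanged, with its bar at (670,280). Now I'll go round the front of the cyclone with closed fingers to the loop.

play_rows --pt "-40 0 5 -5" --pt "-80 0 10 -12" --pt "-115 0 15 -20" --pt "-140 -5 20 -28" --pt "-146 -30 20 -36" --pt "-146 -65 20 -44" --pt "-146 -100 20 -52" --pt "-146 -135 20 -60" --pt "-146 -170 20 -68" --pt "-146 -205 20 -76" --jaw 0

```text
t: 11.05
eef_pos: [0.345, -0.0464, 0.2558]
eef_rot: [[-0.269, 0.963, -0.001], [0.963, 0.269, 0.0], [0.0, -0.001, -1.0]]
ft_force: [-0.1, 0.6, 0.9]
opening: -0.0001
finger_force: 0.0
```

play_rows --pt "0 -40 0 -6" --pt "0 -80 0 -12" --pt "5 -120 0 -12" --pt "30 -150 0 -12" --pt "65 -163 0 -12" --pt "105 -163 0 -12" --pt "145 -163 0 -12" --pt "185 -163 0 -12" --pt "214 -163 0 -12" --pt "214 -163 0 -12"

```text
t: 12.05
eef_pos: [0.5613, -0.2081, 0.254]
eef_rot: [[-0.07, 0.998, -0.003], [0.998, 0.07, 0.001], [0.002, -0.003, -1.0]]
ft_force: [-0.4, 0.2, -0.2]
opening: -0.0
finger_force: 0.0
```

```bash
python3 - <<'E'
from h import *
print(manip.get_state()['eef_pos'])
o=[]
for c,(a,b,e,f) in (('top',(120,245,245,385)),('scene',(160,240,160,250))):
    o.append(cv2.resize(cv2.cvtColor(read_camera(c)['image'][a:b,e:f],cv2.COLOR_RGB2BGR),(400,400),interpolation=2))
cv2.imwrite('pics/c5.png',np.hstack(o))
E
```

```text
[ 0.56132339 -0.20812247  0.25399805]
```

View pics/c5.png

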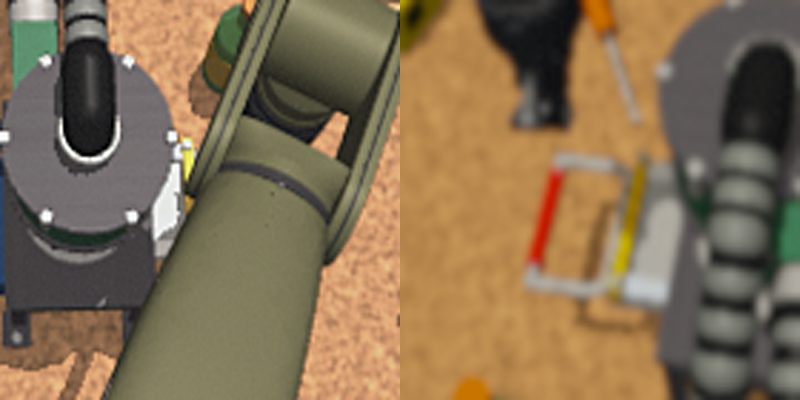

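The closed fingertips, at right (540,115) in the scene view, are above the loop (600,225) allowing for height. Nothing is in the way, so I'll go down into the loop.

play_rows --pt "0 0 -25 0" --pt "0 0 -60 0" --pt "-1 0 -95 0" --pt "-1 0 -120 0" --pt "-1 0 -135 0" --pt "-1 0 -148 0" --pt "-1 0 -158 0" --pt "-1 0 -158 0"

```text
t: 12.95
eef_pos: [0.5576, -0.2074, 0.0975]
eef_rot: [[-0.07, 0.998, -0.001], [0.998, 0.07, 0.001], [0.001, -0.001, -1.0]]
ft_force: [-0.1, -0.0, -0.5]
opening: 0.0001
finger_force: 0.0
```

```bash
python3 - <<'E'
from h import *
s=manip.get_state(); print(s['eef_pos'],s['ft_force'])
o=[]
for c,(a,b,e,f) in (('top',(120,245,245,385)),('scene',(160,240,160,250))):
    o.append(cv2.resize(cv2.cvtColor(read_camera(c)['image'][a:b,e:f],cv2.COLOR_RGB2BGR),(400,400),interpolation=2))
cv2.imwrite('pics/c6.png',np.hstack(o))
E
```

```text
[ 0.55758582 -0.20739592  0.09749297] [-0.13626727 -0.02249261 -0.49579394]
```

View pics/c6.png

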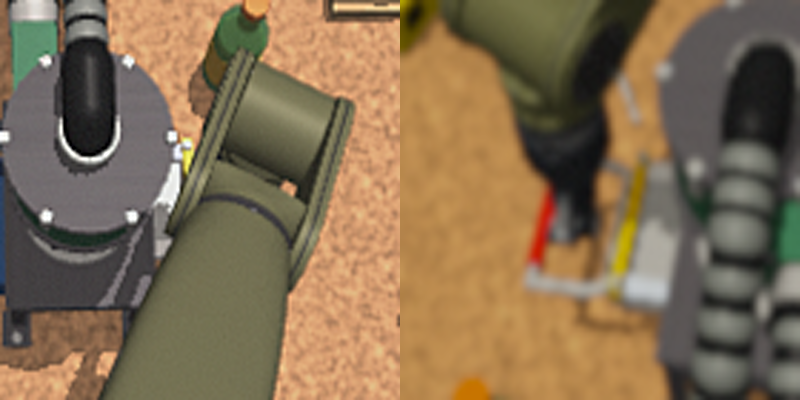

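The fingertips are inside the loop (570,225) behind the red bar with no contact. I'll draw the gate.

play_rows --pt "0 -6 0 0" --pt "0 -12 0 0" --pt "0 -18 0 0" --pt "1 -25 0 0" --pt "1 -33 0 0" --pt "1 -41 0 0" --pt "2 -49 0 0" --pt "2 -57 0 0" --pt "2 -65 0 0" --pt "2 -72 0 0"

```text
t: 14.05
eef_pos: [0.5604, -0.2788, 0.0988]
eef_rot: [[-0.069, 0.998, 0.0], [0.998, 0.069, 0.003], [0.003, 0.0, -1.0]]
ft_force: [0.1, 5.9, 2.1]
opening: -0.0001
finger_force: 3.0
```

play_rows --pt "0 -4 0 0" --pt "0 -8 0 0" --pt "0 -11 0 0" --pt "0 -14 0 0" --pt "0 -17 0 0" --pt "0 -19 0 0" --pt "0 -19 0 0"

```text
t: 14.75
eef_pos: [0.5608, -0.2981, 0.0988]
eef_rot: [[-0.069, 0.998, 0.001], [0.998, 0.069, 0.001], [0.001, 0.001, -1.0]]
ft_force: [1.6, 5.1, 1.8]
opening: -0.0002
finger_force: 2.3
```

play_rows --pt "0 -2 0 0" --pt "0 -3 0 0" --pt "0 -5 0 0" --pt "0 -6 0 0" --pt "0 -6 0 0"

```text
t: 15.25
eef_pos: [0.5609, -0.3007, 0.0988]
eef_rot: [[-0.07, 0.998, 0.0], [0.998, 0.07, 0.008], [0.008, 0.001, -1.0]]
ft_force: [1.1, 15.4, 5.4]
opening: -0.0001
finger_force: 7.6
```

play_rows --pt "0 -1 0 0" --pt "0 -2 0 0" --pt "0 -3 0 0" --pt "0 -3 0 0"

```text
t: 15.65
eef_pos: [0.5608, -0.3009, 0.0987]
eef_rot: [[-0.07, 0.998, -0.001], [0.997, 0.07, 0.013], [0.013, 0.0, -1.0]]
ft_force: [0.9, 24.0, 9.6]
opening: -0.0001
finger_force: 12.2
```

play_rows --pt "0 4 0 0" --pt "0 10 0 0" --pt "0 16 0 0" --pt "0 18 0 0" --pt "0 18 0 0"

```text
t: 16.15
eef_pos: [0.5599, -0.2897, 0.0982]
eef_rot: [[-0.07, 0.998, -0.0], [0.998, 0.07, -0.0], [-0.0, -0.0, -1.0]]
ft_force: [-0.5, 0.2, -0.4]
opening: 0.0002
finger_force: 0.0
```

play_rows --pt "0 0 15 0" --pt "0 0 45 0" --pt "0 0 80 0" --pt "0 0 115 0" --pt "0 0 145 0" --pt "-30 0 155 0" --pt "-70 0 155 0" --pt "-110 0 155 0" --pt "-150 0 155 0" --pt "-170 0 155 0"

```text
t: 17.15
eef_pos: [0.3879, -0.2897, 0.2546]
eef_rot: [[-0.068, 0.998, 0.001], [0.998, 0.068, -0.002], [-0.002, 0.001, -1.0]]
ft_force: [0.3, 0.9, 0.1]
opening: 0.0002
finger_force: 0.0
```

```bash
python3 m.py; python3 -c "
from h import *
s=manip.get_state();print(s['t'],s['eef_pos']); snap('top','topf.png')
for n in ['screwdriver','tape','can','offcut','push_stick','glue','hammer']: print(n,[(np.round(r['at'],3).tolist(),round(r['p'],2)) for r in look_for('top',n)[:2]])"
```

```text
scene lid 1187 ((557.0470581054688, -37.68844223022461), 84.40973663330078)
bar 59 [ 0.5657 -0.3161  0.1167] ([[526.0, -322.0], [604.0, -322.0], [605.0, -311.0], [526.0, -311.0]], array([12., 79.]), 89.8)
tray blue 373
 rim 62 ([[483.0, 87.0], [483.0, 46.0], [620.0, 48.0], [620.0, 89.0]], array([137.,  41.]), 0.7) ([[479.0, 84.0], [480.0, 38.0], [622.0, 43.0], [620.0, 89.0]], array([142.,  46.]), 2.1)
handle 0 0 0
plate 447 ([[447.0, 43.0], [453.0, -160.0], [672.0, -153.0], [665.0, 50.0]], array([219., 203.]), 1.9)
yellow 73 [ 0.5768 -0.1769  0.1004] ([[396.0, -101.0], [399.0, -302.0], [790.0, -297.0], [787.0, -96.0]], array([391., 201.]), 0.7)
top lid 2116 ((556.4002685546875, -41.40631103515625), 83.88936614990234)
bar 68 [ 0.561  -0.3187  0.1181] ([[521.0, -314.0], [521.0, -326.0], [604.0, -325.0], [604.0, -313.0]], array([83., 12.]), 0.6)
tray blue 422
 rim 103 ([[477.0, 81.0], [478.0, 44.0], [623.0, 49.0], [621.0, 86.0]], array([144.,  37.]), 2.0) ([[477.0, 81.0], [479.0, 41.0], [623.0, 50.0], [621.0, 90.0]], array([144.,  40.]), 3.6)
handle 0 0 0
plate 749 ([[444.0, 42.0], [446.0, -159.0], [665.0, -157.0], [663.0, 44.0]], array([219., 201.]), 0.5)
yellow 28 [ 0.6599 -0.205   0.1595] ([[513.0, -170.0], [752.0, -257.0], [765.0, -221.0], [526.0, -134.0]], array([ 38., 254.]), 70.0)
17.3 [ 0.38967907 -0.29003001  0.2548116 ]
screwdriver []
tape []
can [([0.291, 0.301, 0.056], 0.77), ([0.361, -0.455, 0.033], 0.26)]
offcut [([0.318, 0.479, 0.035], 0.86)]
push_stick [([0.603, 0.497, 0.014], 0.93)]
glue [([0.734, -0.234, 0.124], 0.75), ([0.561, -0.04, 0.276], 0.63)]
hammer [([0.646, -0.532, 0.025], 0.62)]
```

View pics/topf.png

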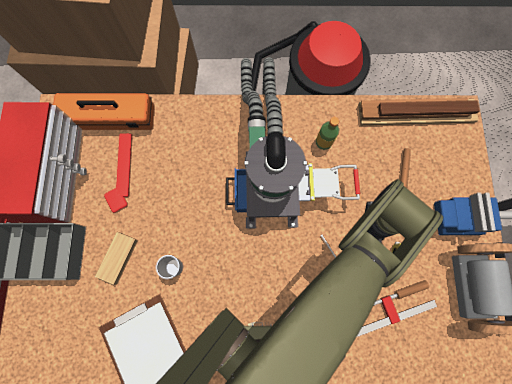

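The final view shows the gate fully drawn, with its bar at (356,181). The tray is home at (236,190), nothing else has visibly moved, and the arm is clear.

```bash
python3 -c "
from bench import finish_job
print(finish_job())"
```

```text
the job is handed in; nothing more can be done
None
```

The tray was pushed home first, firm against the stop bar. The gate was then drawn out to its end stop, and the job was handed in at about 17 s. No other item was seen to move, though the arm hid the screwdriver, tape and part of the hammer in the last picture.

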